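# Tap the die block home against the press's hidden stop

## Task

Pick up the white-headed maul and, touching the wooden die block with nothing but the maul, nudge the block along its channel under the hood of the green press in several small taps, drawing the maul clear after each, until the block is firmly home against the stop hidden inside, pressing its sprung pin in fully. The stop sits at a different setting each time and slips if it is shoved, so do not drive it back off its setting. Then stand the maul upright on the bench top, let go of it, and leave the green-capped bottle, the red-capped bottle and the round tin standing where they are.

Things in the scene. Friction and masses are not known exactly. Their poses are not given: they have to be found in the camera images.
- press: Green hand stamping press, fixed. Origin: on the bench top under the middle of the hood's front edge; its x axis points level into the press along the channel (the way the block is driven, roughly to the robot's left). Base plate 10 mm thick, 160 mm wide, from x -0.075 to 0.25. The hidden stop is inside: the block is home with its strike face at x +0.010 to +0.040 (10 to 40 mm inside the hood edge), different each time.
- hood_edge (a point): Middle of the lower front edge of the hood, 115 mm above the bench. The hood runs from here 250 mm inward, 150 mm wide, its top 160 mm above the bench; a box and lever on it reach 250 mm. An upright maul cannot finish under it (handle and gripper meet the hood): lean it about 40 degrees, its head forward into the press.
- channel (a point): On the base plate's top (10 mm above the bench) under the hood edge, middle of the channel. Guide rails either side, 84 mm clear between them, 12 mm high above the plate, from 70 mm in front of the hood edge inward. Side cheeks of the press begin 35 mm inside the edge.
- die_block: Loose wooden block with a round brass die on top, lying on the base plate between the rails: 110 mm long (its x, the way it slides in), 80 mm wide, wood 30 mm high, 0.27 to 0.53 kg; slides with 1 to 5 N. A red steel strike plate, 70 mm wide, 60 mm high, stands at its -x end, outside the hood. Origin: centre of the underside. It starts with the strike face 30 to 50 mm outside the hood edge.
- strike_face (a point): The point to tap: middle of the strike plate's outer face, 42 mm above the block's underside (52 mm above the bench); the outward normal is the block's -x.
- maul: Maul standing on its head, 172 mm tall, 0.3 kg. Origin: centre of the head's flat underside, z up the handle. Round white head 44 mm diameter, 75 mm long; above it a square wooden handle 26 x 26 mm, flats facing its x and y. Grip it high, about 140 mm above the underside, with the closing line along the taps, so that the gripper clears the hood when leaning.
- feeler (a joint): Sprung pin (brass) in the face of the hidden stop, m: 0 untouched, standing 4 mm proud; 0.004 pressed in flush, when the block bears on the solid stop. Its spring is weak (under 1 N) and does not push the block back. Where the stop itself stands is not told.
- stop_block (a joint): How far the hidden stop has been shoved back from its setting, m: 0 at the start, up to 0.04. It slips when pushed with about 12 N or more, and stays where it was shoved.
- glue_bottle: White bottle with green cap, 60 mm diameter, 150 mm tall, standing; origin centre of underside. Leave alone.
- dye_bottle: Yellow bottle with red cap, 54 mm diameter, 130 mm tall, standing; origin centre of underside. Leave alone.
- wax_tin: Low round tin, 72 mm diameter, 50 mm tall; origin centre of underside. Leave alone.
Not all that is in view belongs to the job. What is shaped like the die_block but turquoise is not meant.

How it is judged:
On the way, in this order (a step that is already met when the one before it is completed fails the run):
1. the maul is picked up off the bench (height (world z) of maul above 0.02 m), for 0.2 s.
2. a first tap with the maul has moved the block more than 3 mm, and the maul is drawn clear while the block has not yet met the stop (distance of die_block from where it was at the start of the episode above 0.003 m and contact force between maul and die_block below 0.05 N and linear speed of die_block below 0.01 m/s and value of joint feeler below 0.0015 m), for 0.1 s.
3. after more tapping the block has moved more than 22 mm, and the maul is again drawn clear before the block has met the stop (distance of die_block from where it was at the start of the episode above 0.022 m and contact force between maul and die_block below 0.05 N and linear speed of die_block below 0.01 m/s and value of joint feeler below 0.0015 m), for 0.1 s.
4. the block presses the stop's pin in (value of joint feeler above 0.002 m), for 0.2 s.
At the end, for the whole second after the job is handed in: The block rests flat in its channel against the stop (pin pressed in by more than 2 of its 4 mm), the stop is less than 5 mm back from its setting, and the maul stands released, upright (within 0.1 rad) and still, on the bench top (not on the press's base) (value of joint feeler above 0.002 m and value of joint stop_block below 0.005 m and z of die_block in the frame of press below 0.015 m and linear speed of die_block below 0.01 m/s and angle between maul's own z axis and vertical below 0.1 rad and height (world z) of maul between -0.005 and 0.005 m and linear speed of maul below 0.02 m/s); the robot touches nothing.
It fails at once if the gripper or arm touches the block (over 1 N) (contact force between any of the fingers, the arm and die_block above 1 N).
It fails at once if the stop is driven back 5 mm or more (value of joint stop_block above 0.005 m).
It fails at once if the block tips by more than 0.2 rad (angle between die_block's own z axis and vertical above 0.2 rad).
It fails at once if a bystander is shifted more than 20 mm or tipped (distance of any of glue_bottle, dye_bottle, wax_tin from where it was at the start of the episode above 0.02 m or angle between any of glue_bottle, dye_bottle, wax_tin's own z axis and vertical above 0.3 rad).
It also fails if it takes over 67 s, if anything falls off the work surface, if the arm or the gripper's body presses on something with over 40 N, if the wrist force passes 120 N, or if a joint passes its speed limit or range.

## Robot

A 6-joint arm with a two-finger parallel gripper is mounted at the origin on the work surface. World frame = base frame: x ahead of the robot, y to its left, z up, the work surface at z = 0. Lengths are in m, angles in rad, forces in N, time in s.
With the tool pointing down it reaches from about 0.35 to 0.85 m from the base axis. Payload 8.1 kg.
Tool frame: the origin (TCP) lies at the very end of the fingers, on their centre line; the grasp point (between the pads) lies 19 mm behind it; z points along the fingers, x is the direction in which the jaws open and shut, and the axes are right-handed (so a half turn about z gives the same grasp; the last joint's range is limited). The gripper opens to 93 mm and grips with 3 to 60 N. Pads are 15 mm wide; open, the fingers measure 128 mm over their backs; the gripper's body (75 mm by 188 mm) begins 65 mm behind the grasp point.
Start: joints at [1.234, 0.13, 1.488, -0, 1.523, -0.085], TCP at [0.149, 0.581, 0.219] pointing down, gripper open.
Joint ranges: [-2.96, 2.96], [-0.89, 2.26], [0.02, 2.5], [-1.34, 4.48], [0, 2.73], [-2.66, 2.66]. Speed limits (rad/s): [2.39, 2.39, 2.79, 3.14, 3.14, 3.14].

## Interface

Orientations are given as a unit quaternion [x, y, z, w].
In Python, from workcell import env gives the robot as it stands.
- The arm moves only by the tool carry_out, never from a script. Its argument "increments" is a list of rows, each an object of numbers: "dx", "dy", "dz": the shift along the tool's x, y, z in cm; "ax", "ay", "az": the turn, a rotation vector about the tool's x, y, z in rad. A call has 1 to 20 rows; each row is the pose to reach, as a shift and turn from the pose commanded when the call began, along the tool's axes at that moment; what a row does not reach only later rows make up. A row lasts 1/8 s, in which the tool goes at most 62.5 mm and 10.7 degrees, less where a joint would pass 70% of its speed; a pose out of reach is approached as far as the arm can. A call with a gripper value outside its range is refused whole. "fingers" is the closure, from -1 (fully open) to 1 (shut), set as the call begins (left out, the last holds). The fingers move at their own pace and stop on an object; the grip force is fixed at half the most. Time passes only in rows, so rows that repeat a pose let the fingers close. It gives the time, the measured TCP pose, the force and the opening at its end, in the units of the state.
- env.sense(): the state, without advancing time (a new reading comes with each control period).
- env.snapshot(name): name is "side" or "top"; returns (picture, depth): 480x640x3 uint8, red, green, blue; 480x640 float32, m along the optical axis (not along the pixel's ray), 0 where there is no reading.
- env.calibration(name): a dict with "fx", "fy", "cx", "cy" (pixels), "R" (3x3) and "t" (3): a world point X has camera coordinates R X + t. Camera axes: x right, y down, z forward; pixel columns grow to the right and rows downward; lengths in m; the calibration is good to about 2 mm. A picture is of the moment at which its call begins. calibration takes no time and is no camera call.
- env.hand_in(): hands the job in, once; it reports no verdict.
The state is a dict: "time_s": time; "joint_pos": joint angles; "qd": joint speeds; "effort": joint torques, N m; "eef_pos": TCP position; "orientation": TCP orientation; "contact_force": force on the tool from outside, world axes, zero at the start; "torque": the same for the moment, N m; "opening": finger opening in m.
Only numpy, scipy, OpenCV 4.12 (cv2) and the standard library are available. Lean on these libraries where they do the work, as an engineer would, in place of code of your own. Each camera call takes 0.05 s, during which the arm holds its last target. There are 200 camera calls.

## Working session

There is one attempt and no reset: what is moved stays moved. The work goes in short steps, Python scripts to look and compute and a tool call to move; the robot and the scene stay as the last step left them, time stands still between calls to the robot, and variables do not carry over. Pictures are saved under pics/ and viewed, about 8 in all and at most 12, crops included, and the job is handed in when it is done.

Besides the shell and the picture viewer there is one more tool, called as name([rows], argument=value, ...), one row to a line, values as JSON. carry_out: Moves the arm, as the interface text tells. Its arguments: {"type":"object","properties":{"increments":{"type":"array","items":{"type":"object","properties":{"dx":{"type":"number"},"dy":{"type":"number"},"dz":{"type":"number"},"ax":{"type":"number"},"ay":{"type":"number"},"az":{"type":"number"}}}},"fingers":{"type":"number"}},"required":["increments"]}

```bash
mkdir -p pics
cat > h.py <<'E'
import numpy as np, cv2
from workcell import env
from scipy.spatial.transform import Rotation as Ro
def snap(n,f=None):
    p,d=env.snapshot(n)
    if f: cv2.imwrite('pics/'+f,cv2.cvtColor(p,cv2.COLOR_RGB2BGR))
    return p,d
def cloud(n,d):
    c=env.calibration(n); v,u=np.mgrid[:480,:640]
    P=np.stack([(u-c['cx'])/c['fx']*d,(v-c['cy'])/c['fy']*d,d],-1)
    W=(P-np.array(c['t']))@np.array(c['R']); W[d==0]=np.nan
    return W
E
python3 - <<'E'
from h import *
s=env.sense();print(s)
for n in('side','top'):
    p,d=snap(n,n+'0.png');np.savez('/tmp/'+n+'0.npz',p=p,d=d,W=cloud(n,d));c=env.calibration(n)
    print(n,c['fx'],(d>0).mean(),-np.array(c['R']).T@c['t'])
E
```

```text
{'time_s': 0.0, 'joint_pos': array([ 1.23358291e+00,  1.31159030e-01,  1.48926177e+00, -8.48662334e-07,
        1.52297966e+00, -8.54088198e-02]), 'qd': array([ 6.97091982e-04, -6.66210060e-04,  8.56427536e-04, -8.00907095e-04,
        8.80104451e-05, -1.71017294e-04]), 'effort': array([-1.63595661e-03, -5.59836209e+01, -4.91761672e+01,  7.64914951e-02,
        3.53678316e-02, -1.58482717e-04]), 'eef_pos': array([0.1492902 , 0.58055563, 0.21759832]), 'orientation': array([ 7.90300890e-01,  6.12718276e-01, -7.58768851e-04,  4.91238420e-04]), 'contact_force': array([-0.20513808,  0.31053698,  0.05628452]), 'torque': array([-0.03885492, -0.01690955,  0.03547606]), 'opening': 0.09302026421208252}
side 443.0535592053111 0.9960514322916667 [0.43517584 0.13712686 0.97699794]
top 539.7254586626726 0.99615234375 [ 0.40060451 -0.13084022  1.04897506]
```

View pics/side0.png

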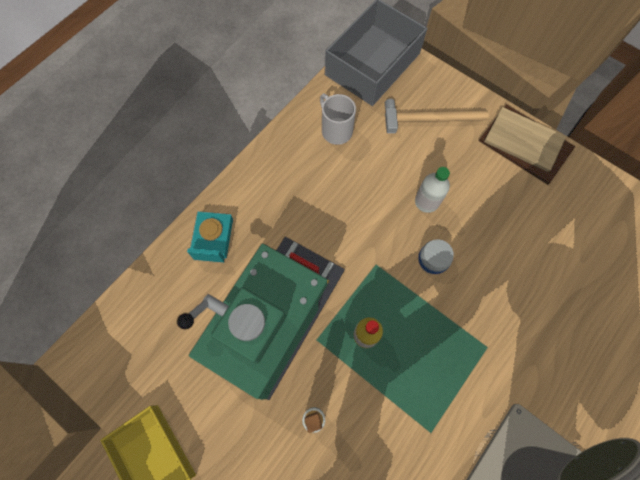

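View pics/top0.png

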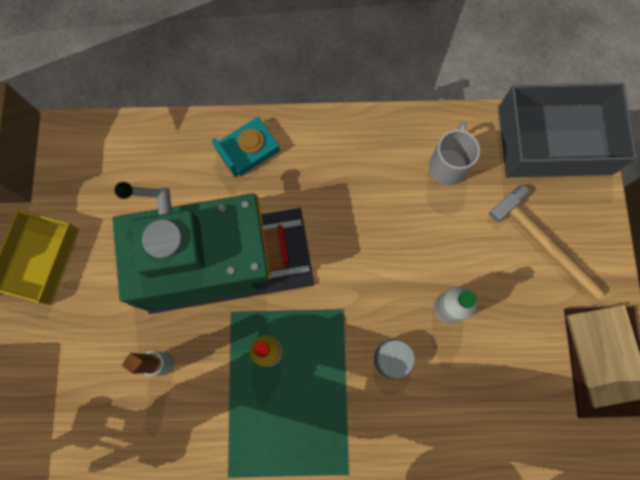

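Side view: the maul is at (313,420), the press hood around (265,320), the red strike plate at (305,262), and the bottles and tin at (432,190), (370,332) and (436,256). Top view: the maul handle top is at (137,362), the strike plate at (283,247) and the hood front edge runs from (258,197) to (268,275).

```bash
cat > m.py <<'E'
from h import *
def fit(m,W): return W[m]
for n in('side','top'):
    z=np.load(f'/tmp/{n}0.npz');p=z['p'].astype(int);W=z['W'];r,g,b=p[...,0],p[...,1],p[...,2]
    v,u=np.mgrid[:480,:640]
    box=lambda u0,u1,v0,v1:(u>=u0)&(u<=u1)&(v>=v0)&(v<=v1)
    print('==',n)
    hsv=cv2.cvtColor(z['p'],cv2.COLOR_RGB2HSV).astype(int)
    # press hood top plane
    bx=box(185,345,235,400) if n=='side' else box(105,320,185,320)
    m=bx&(abs(W[...,2]-.16)<.006)
    pts=W[m];R=cv2.minAreaRect(pts[:,:2].astype(np.float32));print('hood',R,np.median(pts[:,2]),cv2.boxPoints(R).round(4).tolist())
    # red strike plate
    red=bx&(r>90)&(g<50)&(b<50)
    q=W[red];print('red',red.sum(),q.min(0),q.max(0),np.median(q,0))
    t=q[q[:,2]>.066];print(' redtop',len(t)); 
    if len(t)>5: R=cv2.minAreaRect(t[:,:2].astype(np.float32));print(R,cv2.boxPoints(R).round(4).tolist(),np.median(t[:,2]))
    bx=box(290,335,400,440) if n=='side' else box(110,185,340,385)
    m=bx&(W[...,2]>.165);q=W[m];R=cv2.minAreaRect(q[:,:2].astype(np.float32));print('handle top',len(q),q.mean(0),q[:,2].max(),R)
    m=bx&(abs(W[...,2]-.075)<.004);q=W[m];print('head top',len(q),q.mean(0) if len(q) else 0,cv2.minEnclosingCircle(q[:,:2].astype(np.float32)) if len(q) else 0)
    for k,h,bx in(('glue',.15,(box(415,455,165,215),box(430,485,285,325))),('dye',.13,(box(350,390,315,352),box(245,290,330,372))),('tin',.05,(box(415,457,238,276),box(370,420,335,382)))):
        q=W[bx[n=='top']&(W[...,2]>h-.006)];print(k,len(q),q.mean(0),q[:,2].max())
E
python3 m.py
```

```text
== side
hood ((0.6072977185249329, 0.09531643241643906), (0.1507696807384491, 0.2501496970653534), 8.74669075012207) 0.16028963537445046 [[0.5138000249862671, 0.20749999582767487], [0.551800012588501, -0.039799999445676804], [0.7008000016212463, -0.01679999940097332], [0.6628000140190125, 0.2303999960422516]]
red 125 [nan nan nan] [nan nan nan] [nan nan nan]
 redtop 122
((0.6277220249176025, -0.05677114799618721), (0.0654887855052948, 0.00919238943606615), 9.572431564331055) [[0.5946999788284302, -0.05770000070333481], [0.5961999893188477, -0.06669999659061432], [0.6607999801635742, -0.05590000003576279], [0.6592000126838684, -0.046799998730421066]] 0.07025359936501482
handle top 252 [0.41544717 0.17576442 0.17202768] 0.17646851615012737 ((0.41527891159057617, 0.1759517341852188), (0.02595267817378044, 0.02608955092728138), 56.510719299316406)
head top 147 [0.41779168 0.17128859 0.07560976] ((0.4154503345489502, 0.17569208145141602), 0.02178698219358921)
glue 135 [ 0.50767016 -0.37114345  0.14964796] 0.15408923211640588
dye 144 [ 0.43262433 -0.02440315  0.13001057] 0.13377112560399212
tin 680 [ 0.41412014 -0.25898448  0.05003884] 0.05565705400796804
== top
hood ((0.6075679659843445, 0.0955972746014595), (0.1511295735836029, 0.25019383430480957), 8.397562026977539) 0.15923117151803037 [[0.5145000219345093, 0.20829999446868896], [0.5511000156402588, -0.03920000046491623], [0.7006000280380249, -0.017100000753998756], [0.6640999913215637, 0.2303999960422516]]Traceback (most recent call last):
  File "m.py", line 15, in <module>
    q=W[red];print('red',red.sum(),q.min(0),q.max(0),np.median(q,0))
                                   ~~~~~^^^
    return umr_minimum(a, axis, None, out, keepdims, initial, where)
ValueError: zero-size array to reduction operation minimum which has no identity
```

```bash
sed -i "s/(r>90)&(g<50)&(b<50)/(r>60)\&(r>2.2*g)\&(r>2.2*b)\&(W[...,2]>.03)\&(W[...,2]<.08)/; s/q=W\[red\];print.*/q=W[red];print('red',red.sum())/" m.py; python3 m.py | sed -n '/top$/,$p'
cat >> h.py <<'E'
HE=np.array([.626,-.0283,0]);YAW=np.radians(98.6)
RP=Ro.from_euler('z',YAW)
def inc(pos,R):
    "increments to world TCP pose pos, rotation R"
    s=env.sense();R0=Ro.from_quat(s['orientation'])
    d=R0.inv().apply(np.array(pos)-s['eef_pos'])*100;a=(R0.inv()*R).as_rotvec()
    print('d',d.round(2),'a',a.round(4),'deg',np.degrees(np.linalg.norm(a)).round(1));return d,a
def tool(yawx,lean=0):
    "tool down, tool x at world yaw (deg); lean (deg) turns tool z towards -tool x"
    return Ro.from_euler('z',yawx,degrees=True)*Ro.from_euler('x',180,degrees=True)*Ro.from_euler('y',-lean,degrees=True)
E
python3 -c "
from h import *
R=tool(-81.4,40);print(RP.inv().apply(R.apply([0,0,1])))
inc([.4153,.1758,.22],tool(-33.5))"
```

```text
== top
hood ((0.6075679659843445, 0.0955972746014595), (0.1511295735836029, 0.25019383430480957), 8.397562026977539) 0.15923117151803037 [[0.5145000219345093, 0.20829999446868896], [0.5511000156402588, -0.03920000046491623], [0.7006000280380249, -0.017100000753998756], [0.6640999913215637, 0.2303999960422516]]
red 221
 redtop 171
((0.6289744973182678, -0.05654365196824074), (0.06689376384019852, 0.00929017923772335), 8.677294731140137) [[0.5952000021934509, -0.05700000002980232], [0.5965999960899353, -0.06620000302791595], [0.6626999974250793, -0.05609999969601631], [0.661300003528595, -0.04690000042319298]] 0.0691866284099551
handle top 278 [0.41595429 0.17500672 0.17058165] 0.17514445377141272 ((0.4162275493144989, 0.1755768060684204), (0.02615116350352764, 0.025845738127827644), 57.185909271240234)
head top 173 [0.41534064 0.1664059  0.07511495] ((0.4159550666809082, 0.1756218671798706), 0.021859055384993553)
glue 224 [ 0.50809064 -0.37174209  0.14841093] 0.1528859924851279
dye 183 [ 0.43346967 -0.02501675  0.12892035] 0.13356461900147354
tin 1046 [ 0.41476502 -0.25976358  0.04879181] 0.05482456780828964
[ 6.42787610e-01  7.11912034e-18 -7.66044443e-01]
d [-32.58  35.85  -0.18] a [1.5000e-03 1.2000e-03 1.9037e+00] deg 109.1
```

carry_out([
  {"dx": -32.58, "dy": 35.85, "dz": -2, "az": 1.9},
  {"dx": -32.58, "dy": 35.85, "dz": -2, "az": 1.9},
  {"dx": -32.58, "dy": 35.85, "dz": -2, "az": 1.9},
  {"dx": -32.58, "dy": 35.85, "dz": -2, "az": 1.9},
  {"dx": -32.58, "dy": 35.85, "dz": -2, "az": 1.9},
  {"dx": -32.58, "dy": 35.85, "dz": -2, "az": 1.9},
  {"dx": -32.58, "dy": 35.85, "dz": -2, "az": 1.9},
  {"dx": -32.58, "dy": 35.85, "dz": -2, "az": 1.9},
  {"dx": -32.58, "dy": 35.85, "dz": -2, "az": 1.9},
  {"dx": -32.58, "dy": 35.85, "dz": -2, "az": 1.9},
  {"dx": -32.58, "dy": 35.85, "dz": -2, "az": 1.9},
  {"dx": -32.58, "dy": 35.85, "dz": -2, "az": 1.9},
  {"dx": -32.58, "dy": 35.85, "dz": -2, "az": 1.9},
  {"dx": -32.58, "dy": 35.85, "dz": -2, "az": 1.9},
  {"dx": -32.58, "dy": 35.85, "dz": -2, "az": 1.9},
], fingers=-1)

```text
invalid input at $.increments[0]: expected keys dx, dy, dz, ax, ay, az
```

```bash
python3 -c "
from h import *
s=env.sense();print(s['time_s'],s['eef_pos'],s['joint_pos'])
inc([.4157,.1756,.121],tool(-33.2))"
```

```text
0.1 [0.14930657 0.58059203 0.21767002] [ 1.23360325e+00  1.31123340e-01  1.48917003e+00 -4.20842509e-05
  1.52299441e+00 -8.54139256e-02]
d [-32.57  35.89   9.72] a [1.5000e-03 1.2000e-03 1.8985e+00] deg 108.8
```

carry_out([
  {"dx": -32.58, "dy": 35.87, "dz": -2, "ax": 0, "ay": 0, "az": 1.9},
  {"dx": -32.58, "dy": 35.87, "dz": -2, "ax": 0, "ay": 0, "az": 1.9},
  {"dx": -32.58, "dy": 35.87, "dz": -2, "ax": 0, "ay": 0, "az": 1.9},
  {"dx": -32.58, "dy": 35.87, "dz": -2, "ax": 0, "ay": 0, "az": 1.9},
  {"dx": -32.58, "dy": 35.87, "dz": -2, "ax": 0, "ay": 0, "az": 1.9},
  {"dx": -32.58, "dy": 35.87, "dz": -2, "ax": 0, "ay": 0, "az": 1.9},
  {"dx": -32.58, "dy": 35.87, "dz": -2, "ax": 0, "ay": 0, "az": 1.9},
  {"dx": -32.58, "dy": 35.87, "dz": -2, "ax": 0, "ay": 0, "az": 1.9},
  {"dx": -32.58, "dy": 35.87, "dz": -2, "ax": 0, "ay": 0, "az": 1.9},
  {"dx": -32.58, "dy": 35.87, "dz": -2, "ax": 0, "ay": 0, "az": 1.9},
  {"dx": -32.58, "dy": 35.87, "dz": -2, "ax": 0, "ay": 0, "az": 1.9},
  {"dx": -32.58, "dy": 35.87, "dz": -2, "ax": 0, "ay": 0, "az": 1.9},
  {"dx": -32.58, "dy": 35.87, "dz": -2, "ax": 0, "ay": 0, "az": 1.9},
  {"dx": -32.58, "dy": 35.87, "dz": -2, "ax": 0, "ay": 0, "az": 1.9},
  {"dx": -32.58, "dy": 35.87, "dz": -2, "ax": 0, "ay": 0, "az": 1.9},
], fingers=-1)

```text
time_s: 1.98
eef_pos: [0.4156, 0.1763, 0.2386]
orientation: [0.958, -0.286, 0.0, 0.0]
contact_force: [-0.2, 0.3, -0.0]
opening: 0.0933
```

```bash
python3 -c "
from h import *
s=env.sense();print(s['time_s'],s['eef_pos'],s['joint_pos'])
inc([.4157,.1756,.121],tool(-33.2))"
```

```text
1.975 [0.41564612 0.1762853  0.23864814] [ 2.87490409e-01 -2.89751112e-01  1.84990831e+00 -1.25225020e-05
  1.58142127e+00  8.67598464e-01]
d [ 0.04  0.05 11.76] a [-0.     -0.     -0.0007] deg 0.0
```

carry_out([
  {"dx": 0.04, "dy": 0.05, "dz": 3, "ax": 0, "ay": 0, "az": 0},
  {"dx": 0.04, "dy": 0.05, "dz": 6, "ax": 0, "ay": 0, "az": 0},
  {"dx": 0.04, "dy": 0.05, "dz": 9, "ax": 0, "ay": 0, "az": 0},
  {"dx": 0.04, "dy": 0.05, "dz": 11, "ax": 0, "ay": 0, "az": 0},
  {"dx": 0.04, "dy": 0.05, "dz": 11.76, "ax": 0, "ay": 0, "az": 0},
  {"dx": 0.04, "dy": 0.05, "dz": 11.76, "ax": 0, "ay": 0, "az": 0},
  {"dx": 0.04, "dy": 0.05, "dz": 11.76, "ax": 0, "ay": 0, "az": 0},
])

```text
time_s: 2.85
eef_pos: [0.4165, 0.1758, 0.1222]
orientation: [0.958, -0.286, 0.001, -0.0]
contact_force: [-0.0, -0.2, 0.2]
opening: 0.0929
```

carry_out([
  {"dx": 0, "dy": 0, "dz": 0, "ax": 0, "ay": 0, "az": 0},
  {"dx": 0, "dy": 0, "dz": 0, "ax": 0, "ay": 0, "az": 0},
  {"dx": 0, "dy": 0, "dz": 0, "ax": 0, "ay": 0, "az": 0},
  {"dx": 0, "dy": 0, "dz": 0, "ax": 0, "ay": 0, "az": 0},
  {"dx": 0, "dy": 0, "dz": 0, "ax": 0, "ay": 0, "az": 0},
  {"dx": 0, "dy": 0, "dz": 0, "ax": 0, "ay": 0, "az": 0},
  {"dx": 0, "dy": 0, "dz": 0, "ax": 0, "ay": 0, "az": 0},
  {"dx": 0, "dy": 0, "dz": 0, "ax": 0, "ay": 0, "az": 0},
], fingers=1)

```text
time_s: 3.85
eef_pos: [0.4156, 0.1756, 0.1209]
orientation: [0.958, -0.286, -0.0, 0.0]
contact_force: [0.1, 0.5, -0.1]
opening: 0.0259
```

```bash
python3 -c "
from h import *
s=env.sense();print(s['time_s'],s['eef_pos'],s['opening'],s['contact_force'])
print((Ro.from_quat(s['orientation'])).as_matrix().round(4))
"
```

```text
3.85 [0.4156013  0.17557199 0.12091002] 0.0258715304417064 [ 0.11170283  0.49593847 -0.09764138]
[[ 8.359e-01 -5.489e-01 -3.000e-04]
 [-5.489e-01 -8.359e-01  0.000e+00]
 [-3.000e-04  2.000e-04 -1.000e+00]]
```

carry_out([
  {"dx": 0, "dy": 0, "dz": -2, "ax": 0, "ay": 0, "az": 0},
  {"dx": 0, "dy": 0, "dz": -5, "ax": 0, "ay": 0, "az": 0},
  {"dx": 0, "dy": 0, "dz": -9, "ax": 0, "ay": 0, "az": 0},
  {"dx": 0, "dy": 0, "dz": -13, "ax": 0, "ay": 0, "az": 0},
  {"dx": 0, "dy": 0, "dz": -17, "ax": 0, "ay": 0, "az": 0},
  {"dx": 0, "dy": 0, "dz": -20, "ax": 0, "ay": 0, "az": 0},
  {"dx": 2, "dy": 3, "dz": -20, "ax": 0, "ay": 0, "az": 0.1},
  {"dx": 4, "dy": 6, "dz": -20, "ax": 0, "ay": 0, "az": 0.2},
  {"dx": 7, "dy": 10, "dz": -20, "ax": 0, "ay": 0, "az": 0.35},
  {"dx": 10, "dy": 14, "dz": -20, "ax": 0, "ay": 0, "az": 0.5},
  {"dx": 13, "dy": 18, "dz": -20, "ax": 0, "ay": 0, "az": 0.65},
  {"dx": 15.5, "dy": 21.5, "dz": -20, "ax": 0, "ay": 0, "az": 0.78},
  {"dx": 17.4, "dy": 23.9, "dz": -20, "ax": 0, "ay": 0, "az": 0.84},
  {"dx": 17.4, "dy": 23.9, "dz": -20, "ax": 0, "ay": 0, "az": 0.84},
  {"dx": 17.4, "dy": 23.9, "dz": -20, "ax": 0, "ay": 0, "az": 0.84},
])

```text
time_s: 5.72
eef_pos: [0.4298, -0.1193, 0.3206]
orientation: [0.758, -0.652, -0.001, -0.0]
contact_force: [0.5, 0.2, -3.3]
opening: 0.0256
```

```bash
cat >> h.py <<'E'
TH=40
RL=tool(-81.4,TH)
def tap(xc,zc=.052,yc=0):
    "world TCP for front-lower head edge at press (xc,yc,zc)"
    t=np.radians(TH);O=np.array([xc-.022*np.cos(t),yc,zc-.022*np.sin(t)])
    return HE+RP.apply(O+.121*np.array([-np.sin(t),0,np.cos(t)]))
def tip():
    s=env.sense();R=Ro.from_quat(s['orientation'])
    w=s['eef_pos']+R.apply([-.022,0,.121]);return RP.inv().apply(w-HE),s
E
python3 -c "
from h import *
s=env.sense();print(s['time_s'],s['eef_pos'],s['opening'],s['contact_force'],s['joint_pos'])
print(Ro.from_quat(s['orientation']).as_matrix().round(3))
T=tap(-.1,.20);print(T);inc(T,RL);T=tap(-.06,.052);print(T);inc(T,RL)
p,d=snap('top','t1.png')
cv2.imwrite('pics/t1.png',cv2.cvtColor(p[100:450,60:560],cv2.COLOR_RGB2BGR))"
```

```text
5.725 [ 0.42980431 -0.11928607  0.32060291] 0.025602527270578827 [ 0.4779005   0.19324343 -3.31154036] [-3.86099098e-01 -3.10014765e-01  1.71883038e+00  4.02257207e-04
  1.73384527e+00  1.03452348e+00]
[[ 0.15  -0.989 -0.001]
 [-0.989 -0.15   0.001]
 [-0.001  0.001 -1.   ]]
[ 0.65510411 -0.22074193  0.27855005]
d [ 13.41 -20.76   4.18] a [ 7.000e-04 -6.972e-01 -1.000e-04] deg 39.9
[ 0.64912269 -0.18119167  0.13055005]
d [  9.42 -20.77  18.98] a [ 7.000e-04 -6.972e-01 -1.000e-04] deg 39.9
```

View pics/t1.png

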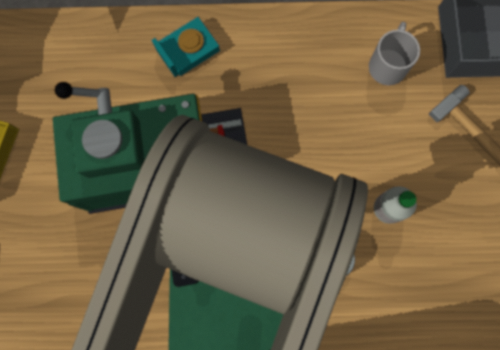

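Top view crop: the arm carries the maul over the green mat. The strike plate at (222,130) is undisturbed, and the glue bottle at (400,205) is clear of the arm.

carry_out([
  {"dx": 2, "dy": -4, "dz": 0, "ax": 0, "ay": 0, "az": 0},
  {"dx": 5, "dy": -8, "dz": 0, "ax": 0, "ay": -0.05, "az": 0},
  {"dx": 8, "dy": -12, "dz": 0, "ax": 0, "ay": -0.15, "az": 0},
  {"dx": 11, "dy": -16, "dz": 0, "ax": 0, "ay": -0.3, "az": 0},
  {"dx": 13.4, "dy": -20, "dz": 2, "ax": 0, "ay": -0.45, "az": 0},
  {"dx": 13.4, "dy": -20.76, "dz": 4, "ax": 0, "ay": -0.6, "az": 0},
  {"dx": 13.4, "dy": -20.76, "dz": 4.2, "ax": 0, "ay": -0.7, "az": 0},
  {"dx": 13.4, "dy": -20.76, "dz": 4.2, "ax": 0, "ay": -0.697, "az": 0},
  {"dx": 13.4, "dy": -20.76, "dz": 4.2, "ax": 0, "ay": -0.697, "az": 0},
  {"dx": 13.4, "dy": -20.76, "dz": 4.2, "ax": 0, "ay": -0.697, "az": 0},
])

```text
time_s: 7.02
eef_pos: [0.6561, -0.2201, 0.2828]
orientation: [0.714, -0.612, -0.256, -0.222]
contact_force: [0.2, -0.1, -2.3]
opening: 0.0259
```

```bash
python3 -c "
from h import *
t,s=tip();print(t,s['time_s'],s['eef_pos'],s['opening'],s['contact_force'],s['joint_pos'])
T=tap(-.075,.052);inc(T,RL)
snap('top','x.png')
for n in('side','top'):
    p,d=snap(n,n+'2.png')
a=cv2.imread('pics/side2.png')[150:400,180:500];b=cv2.imread('pics/top2.png')[120:370,100:420]
cv2.imwrite('pics/s2.png',np.hstack([a,b]))"
```

```text
[-0.10006714 -0.00126147  0.20360042] 7.025 [ 0.65612154 -0.22012396  0.28277972] 0.025874802835224957 [ 0.24929723 -0.13663371 -2.29481807] [-0.64710165  0.82462452  0.62654848  0.56158014  2.1452846   0.9709763 ]
d [ 7.82  0.17 13.29] a [-0.0021 -0.0067  0.0041] deg 0.5
```

View pics/s2.png

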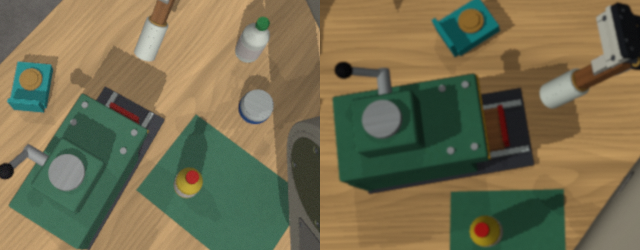

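The maul head leans forward, at (560,88) in the right panel, and points at the strike plate at (502,130). All is clear, so I lower it.

carry_out([
  {"dx": 1, "dy": 0, "dz": 2, "ax": 0, "ay": 0, "az": 0},
  {"dx": 3, "dy": 0.1, "dz": 5, "ax": 0, "ay": 0, "az": 0},
  {"dx": 5, "dy": 0.15, "dz": 8.5, "ax": 0, "ay": 0, "az": 0},
  {"dx": 6.8, "dy": 0.17, "dz": 11.5, "ax": 0, "ay": 0, "az": 0},
  {"dx": 7.82, "dy": 0.17, "dz": 13.29, "ax": -0.002, "ay": -0.006, "az": 0.004},
  {"dx": 7.82, "dy": 0.17, "dz": 13.29, "ax": -0.002, "ay": -0.006, "az": 0.004},
  {"dx": 7.82, "dy": 0.17, "dz": 13.29, "ax": -0.002, "ay": -0.006, "az": 0.004},
  {"dx": 7.82, "dy": 0.17, "dz": 13.29, "ax": -0.002, "ay": -0.006, "az": 0.004},
])

```text
time_s: 8.18
eef_pos: [0.6508, -0.1973, 0.1291]
orientation: [0.711, -0.613, -0.26, -0.224]
contact_force: [0.2, -0.5, -3.3]
opening: 0.0259
```

```bash
cat > look.py <<'E'
from h import *
import sys
def red():
    out=[]
    for n in('side','top'):
        p,d=snap(n);W=cloud(n,d);p=p.astype(int);r,g,b=p[...,0],p[...,1],p[...,2]
        L=(W-HE)@RP.as_matrix()
        m=(r>50)&(r>2.2*g)&(r>2.2*b)&(W[...,2]>.064)&(W[...,2]<.078)&(abs(L[...,1])<.05)&(abs(L[...,0])<.08)
        q=L[m];out+=[len(q)]+([*np.percentile(q[:,0],[5,50,95]).round(4)] if len(q)>5 else [])
    return out
t,s=tip();print('tip',t.round(4),s['time_s'],'F',RP.inv().apply(s['contact_force']).round(2),s['opening'])
if len(sys.argv)>1: print(red())
E
python3 look.py r; python3 -c "
from h import *
for n in('side','top'):
    p,d=snap(n);W=cloud(n,d);L=(W-HE)@RP.as_matrix()
    hsv=cv2.cvtColor(p,cv2.COLOR_RGB2HSV)
    m=(hsv[...,1]<60)&(hsv[...,2]>120)&(abs(L[...,1])<.05)&(L[...,0]<-.03)&(L[...,0]>-.2)&(L[...,2]>.03)&(L[...,2]<.13)
    q=L[m];print(n,len(q),q.max(0),q.min(0),q.mean(0))
d=RP.apply([.01,0,0]);s=env.sense();print(Ro.from_quat(s['orientation']).inv().apply(d)*100, s['joint_pos'])"
```

```text
tip [-0.076   0.0007  0.0507] 8.175 F [-0.47 -0.09 -3.29] 0.025901567417922086
[147, np.float64(-0.0324), np.float64(-0.0275), np.float64(-0.0237), 189, np.float64(-0.0333), np.float64(-0.0286), np.float64(-0.0243)]
side 507 [-0.07734584  0.0225861   0.10817542] [-0.14362116 -0.01849853  0.04530106] [-0.10800771  0.00523015  0.080427  ]
top 401 [-0.09307425  0.02225388  0.1289892 ] [-0.15686936 -0.0167494   0.06111677] [-0.11285396  0.00582587  0.08532958]
[-0.76346442  0.00217081  0.64584625] [-0.63019772  0.84465603  0.88304786  0.5069164   1.90732872  0.84176621]
```

carry_out([
  {"dx": -0.916, "dy": 0, "dz": 0.775, "ax": 0, "ay": 0, "az": 0},
  {"dx": -1.831, "dy": 0, "dz": 1.55, "ax": 0, "ay": 0, "az": 0},
  {"dx": -2.594, "dy": 0, "dz": 2.196, "ax": 0, "ay": 0, "az": 0},
  {"dx": -2.823, "dy": 0, "dz": 2.39, "ax": 0, "ay": 0, "az": 0},
  {"dx": -2.976, "dy": 0, "dz": 2.519, "ax": 0, "ay": 0, "az": 0},
  {"dx": -3.128, "dy": 0, "dz": 2.649, "ax": 0, "ay": 0, "az": 0},
  {"dx": -3.281, "dy": 0, "dz": 2.778, "ax": 0, "ay": 0, "az": 0},
  {"dx": -3.434, "dy": 0, "dz": 2.907, "ax": 0, "ay": 0, "az": 0},
  {"dx": -3.586, "dy": 0, "dz": 3.036, "ax": 0, "ay": 0, "az": 0},
  {"dx": -3.739, "dy": 0, "dz": 3.165, "ax": 0, "ay": 0, "az": 0},
  {"dx": -3.891, "dy": 0, "dz": 3.295, "ax": 0, "ay": 0, "az": 0},
  {"dx": -4.044, "dy": 0, "dz": 3.424, "ax": 0, "ay": 0, "az": 0},
])

```text
time_s: 9.88
eef_pos: [0.642, -0.1439, 0.1269]
orientation: [0.711, -0.614, -0.262, -0.223]
contact_force: [1.1, -2.5, -2.6]
opening: 0.0262
```

```bash
python3 look.py r
```

```text
tip [-0.0217  0.0016  0.0488] 9.875 F [-2.62 -0.73 -2.59] 0.02616378879245692
[0, 181, np.float64(-0.0216), np.float64(-0.0173), np.float64(-0.013)]
```

carry_out([
  {"dx": 0.61, "dy": 0, "dz": -0.517, "ax": 0, "ay": 0, "az": 0},
  {"dx": 1.145, "dy": 0, "dz": -0.969, "ax": 0, "ay": 0, "az": 0},
  {"dx": 1.145, "dy": 0, "dz": -0.969, "ax": 0, "ay": 0, "az": 0},
  {"dx": 1.145, "dy": 0, "dz": -0.969, "ax": 0, "ay": 0, "az": 0},
])

```text
time_s: 10.48
eef_pos: [0.6442, -0.1589, 0.1268]
orientation: [0.711, -0.614, -0.262, -0.223]
contact_force: [0.7, -0.1, -3.3]
opening: 0.026
```

```bash
python3 look.py r; python3 -c "
from h import *
for n in('side','top'):
    snap(n,n+'3.png')
a=cv2.imread('pics/side3.png')[180:340,200:440];b=cv2.imread('pics/top3.png')[160:320,180:420]
cv2.imwrite('pics/s3.png',np.hstack([cv2.resize(a,None,fx=1.6,fy=1.6),cv2.resize(b,None,fx=1.6,fy=1.6)]))"
```

```text
tip [-0.0368  0.0016  0.0487] 10.475 F [-0.19 -0.68 -3.27] 0.025956279139940103
[0, 188, np.float64(-0.022), np.float64(-0.0176), np.float64(-0.013)]
```

View pics/s3.png

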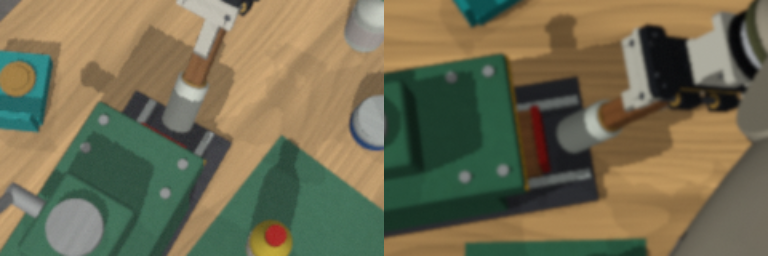

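The block has advanced about 11 mm and the maul is clear at (575,130), off the plate at (540,140). Second tap.

carry_out([
  {"dx": -0.804, "dy": 0, "dz": 0.288, "ax": 0, "ay": 0, "az": 0},
  {"dx": -1.186, "dy": 0, "dz": 0.611, "ax": 0, "ay": 0, "az": 0},
  {"dx": -1.339, "dy": 0, "dz": 0.74, "ax": 0, "ay": 0, "az": 0},
  {"dx": -1.491, "dy": 0, "dz": 0.869, "ax": 0, "ay": 0, "az": 0},
  {"dx": -1.644, "dy": 0, "dz": 0.998, "ax": 0, "ay": 0, "az": 0},
  {"dx": -1.796, "dy": 0, "dz": 1.128, "ax": 0, "ay": 0, "az": 0},
  {"dx": -1.949, "dy": 0, "dz": 1.257, "ax": 0, "ay": 0, "az": 0},
  {"dx": -2.102, "dy": 0, "dz": 1.386, "ax": 0, "ay": 0, "az": 0},
  {"dx": -2.254, "dy": 0, "dz": 1.515, "ax": 0, "ay": 0, "az": 0},
  {"dx": -2.407, "dy": 0, "dz": 1.644, "ax": 0, "ay": 0, "az": 0},
  {"dx": -2.521, "dy": 0, "dz": 1.741, "ax": 0, "ay": 0, "az": 0},
  {"dx": -2.521, "dy": 0, "dz": 1.741, "ax": 0, "ay": 0, "az": 0},
])

```text
time_s: 12.18
eef_pos: [0.6397, -0.1284, 0.1299]
orientation: [0.711, -0.613, -0.262, -0.223]
contact_force: [0.6, -2.7, -1.2]
opening: 0.0261
```

```bash
python3 look.py r
```

```text
tip [-0.006   0.0016  0.0519] 12.175 F [-2.8  -0.2  -1.25] 0.026125919645756255
[0, 182, np.float64(-0.0065), np.float64(-0.0021), np.float64(0.0022)]
```

carry_out([
  {"dx": 0.5, "dy": 0, "dz": -0.42, "ax": 0, "ay": 0, "az": 0},
  {"dx": 0.763, "dy": 0, "dz": -0.646, "ax": 0, "ay": 0, "az": 0},
  {"dx": 0.763, "dy": 0, "dz": -0.646, "ax": 0, "ay": 0, "az": 0},
  {"dx": 0.763, "dy": 0, "dz": -0.646, "ax": 0, "ay": 0, "az": 0},
])

```text
time_s: 12.78
eef_pos: [0.6412, -0.1385, 0.1298]
orientation: [0.711, -0.613, -0.262, -0.223]
contact_force: [-0.2, -0.2, -2.6]
opening: 0.0261
```

```bash
python3 look.py r
```

```text
tip [-0.0162  0.0016  0.0517] 12.775 F [-0.21  0.24 -2.63] 0.026149831298493777
[0, 189, np.float64(-0.0067), np.float64(-0.0021), np.float64(0.0023)]
```

carry_out([
  {"dx": -0.458, "dy": 0, "dz": 0.388, "ax": 0, "ay": 0, "az": 0},
  {"dx": -0.763, "dy": 0, "dz": 0.646, "ax": 0, "ay": 0, "az": 0},
  {"dx": -0.916, "dy": 0, "dz": 0.775, "ax": 0, "ay": 0, "az": 0},
  {"dx": -1.068, "dy": 0, "dz": 0.904, "ax": 0, "ay": 0, "az": 0},
  {"dx": -1.221, "dy": 0, "dz": 1.034, "ax": 0, "ay": 0, "az": 0},
  {"dx": -1.373, "dy": 0, "dz": 1.163, "ax": 0, "ay": 0, "az": 0},
  {"dx": -1.526, "dy": 0, "dz": 1.292, "ax": 0, "ay": 0, "az": 0},
  {"dx": -1.602, "dy": 0, "dz": 1.357, "ax": 0, "ay": 0, "az": 0},
  {"dx": -1.602, "dy": 0, "dz": 1.357, "ax": 0, "ay": 0, "az": 0},
])

```text
time_s: 14.0
eef_pos: [0.6381, -0.1176, 0.13]
orientation: [0.711, -0.613, -0.262, -0.223]
contact_force: [-0.0, -2.0, -2.5]
opening: 0.026
```

```bash
python3 look.py
```

```text
tip [0.0049 0.0015 0.0519] 14.0 F [-1.93  0.33 -2.46] 0.026028544754199384
```

carry_out([
  {"dx": 0.382, "dy": 0, "dz": -0.323, "ax": 0, "ay": 0, "az": 0},
  {"dx": 0.382, "dy": 0, "dz": -0.323, "ax": 0, "ay": 0, "az": 0},
  {"dx": 0.382, "dy": 0, "dz": -0.323, "ax": 0, "ay": 0, "az": 0},
])

```text
time_s: 14.38
eef_pos: [0.6388, -0.1226, 0.1298]
orientation: [0.711, -0.613, -0.262, -0.223]
contact_force: [-0.4, 0.2, -3.0]
opening: 0.0258
```

```bash
python3 look.py r
```

```text
tip [-0.0001  0.0016  0.0518] 14.375 F [ 0.24  0.36 -2.98] 0.025826898744278685
[0, 0]
```

carry_out([
  {"dx": -0.305, "dy": 0, "dz": 0.258, "ax": 0, "ay": 0, "az": 0},
  {"dx": -0.382, "dy": 0, "dz": 0.323, "ax": 0, "ay": 0, "az": 0},
  {"dx": -0.458, "dy": 0, "dz": 0.388, "ax": 0, "ay": 0, "az": 0},
  {"dx": -0.534, "dy": 0, "dz": 0.452, "ax": 0, "ay": 0, "az": 0},
  {"dx": -0.61, "dy": 0, "dz": 0.517, "ax": 0, "ay": 0, "az": 0},
  {"dx": -0.61, "dy": 0, "dz": 0.517, "ax": 0, "ay": 0, "az": 0},
])

```text
time_s: 15.22
eef_pos: [0.6377, -0.1149, 0.13]
orientation: [0.711, -0.614, -0.262, -0.223]
contact_force: [1.4, -2.6, -3.1]
opening: 0.026
```

```bash
python3 look.py
```

```text
tip [0.0077 0.0015 0.0519] 15.225 F [-2.73 -1.01 -3.11] 0.02604027151550275
```

carry_out([
  {"dx": 0.229, "dy": 0, "dz": -0.194, "ax": 0, "ay": 0, "az": 0},
  {"dx": 0.153, "dy": 0, "dz": -0.129, "ax": 0, "ay": 0, "az": 0},
  {"dx": 0, "dy": 0, "dz": 0, "ax": 0, "ay": 0, "az": 0},
  {"dx": -0.076, "dy": 0, "dz": 0.065, "ax": 0, "ay": 0, "az": 0},
  {"dx": -0.153, "dy": 0, "dz": 0.129, "ax": 0, "ay": 0, "az": 0},
  {"dx": -0.229, "dy": 0, "dz": 0.194, "ax": 0, "ay": 0, "az": 0},
  {"dx": -0.229, "dy": 0, "dz": 0.194, "ax": 0, "ay": 0, "az": 0},
])

```text
time_s: 16.1
eef_pos: [0.6373, -0.1119, 0.13]
orientation: [0.711, -0.614, -0.262, -0.223]
contact_force: [0.9, -2.2, -3.7]
opening: 0.0257
```

carry_out([
  {"dx": 0.229, "dy": 0, "dz": -0.194, "ax": 0, "ay": 0, "az": 0},
  {"dx": 0.153, "dy": 0, "dz": -0.129, "ax": 0, "ay": 0, "az": 0},
  {"dx": 0, "dy": 0, "dz": 0, "ax": 0, "ay": 0, "az": 0},
  {"dx": -0.076, "dy": 0, "dz": 0.065, "ax": 0, "ay": 0, "az": 0},
  {"dx": -0.153, "dy": 0, "dz": 0.129, "ax": 0, "ay": 0, "az": 0},
  {"dx": -0.229, "dy": 0, "dz": 0.194, "ax": 0, "ay": 0, "az": 0},
  {"dx": -0.229, "dy": 0, "dz": 0.194, "ax": 0, "ay": 0, "az": 0},
])

```text
time_s: 16.98
eef_pos: [0.6368, -0.1089, 0.13]
orientation: [0.711, -0.613, -0.262, -0.223]
contact_force: [-0.1, -3.6, -2.3]
opening: 0.0262
```

carry_out([
  {"dx": 0.229, "dy": 0, "dz": -0.194, "ax": 0, "ay": 0, "az": 0},
  {"dx": 0.153, "dy": 0, "dz": -0.129, "ax": 0, "ay": 0, "az": 0},
  {"dx": 0, "dy": 0, "dz": 0, "ax": 0, "ay": 0, "az": 0},
  {"dx": -0.076, "dy": 0, "dz": 0.065, "ax": 0, "ay": 0, "az": 0},
  {"dx": -0.153, "dy": 0, "dz": 0.129, "ax": 0, "ay": 0, "az": 0},
  {"dx": -0.153, "dy": 0, "dz": 0.129, "ax": 0, "ay": 0, "az": 0},
])

```text
time_s: 17.73
eef_pos: [0.6365, -0.107, 0.13]
orientation: [0.711, -0.614, -0.262, -0.223]
contact_force: [0.6, -3.0, -1.9]
opening: 0.0256
```

carry_out([
  {"dx": 0.229, "dy": 0, "dz": -0.194, "ax": 0, "ay": 0, "az": 0},
  {"dx": 0.153, "dy": 0, "dz": -0.129, "ax": 0, "ay": 0, "az": 0},
  {"dx": 0, "dy": 0, "dz": 0, "ax": 0, "ay": 0, "az": 0},
  {"dx": -0.076, "dy": 0, "dz": 0.065, "ax": 0, "ay": 0, "az": 0},
  {"dx": -0.153, "dy": 0, "dz": 0.129, "ax": 0, "ay": 0, "az": 0},
  {"dx": -0.191, "dy": 0, "dz": 0.162, "ax": 0, "ay": 0, "az": 0},
  {"dx": -0.191, "dy": 0, "dz": 0.162, "ax": 0, "ay": 0, "az": 0},
])

```text
time_s: 18.6
eef_pos: [0.6361, -0.1045, 0.13]
orientation: [0.711, -0.614, -0.262, -0.223]
contact_force: [0.2, -2.7, -2.6]
opening: 0.0256
```

carry_out([
  {"dx": 0.229, "dy": 0, "dz": -0.194, "ax": 0, "ay": 0, "az": 0},
  {"dx": 0.153, "dy": 0, "dz": -0.129, "ax": 0, "ay": 0, "az": 0},
  {"dx": 0, "dy": 0, "dz": 0, "ax": 0, "ay": 0, "az": 0},
  {"dx": -0.076, "dy": 0, "dz": 0.065, "ax": 0, "ay": 0, "az": 0},
  {"dx": -0.153, "dy": 0, "dz": 0.129, "ax": 0, "ay": 0, "az": 0},
  {"dx": -0.191, "dy": 0, "dz": 0.162, "ax": 0, "ay": 0, "az": 0},
  {"dx": -0.191, "dy": 0, "dz": 0.162, "ax": 0, "ay": 0, "az": 0},
])

```text
time_s: 19.48
eef_pos: [0.6358, -0.102, 0.13]
orientation: [0.711, -0.614, -0.262, -0.223]
contact_force: [0.1, -2.7, -3.3]
opening: 0.0257
```

carry_out([
  {"dx": 0.229, "dy": 0, "dz": -0.194, "ax": 0, "ay": 0, "az": 0},
  {"dx": 0.153, "dy": 0, "dz": -0.129, "ax": 0, "ay": 0, "az": 0},
  {"dx": 0, "dy": 0, "dz": 0, "ax": 0, "ay": 0, "az": 0},
  {"dx": -0.076, "dy": 0, "dz": 0.065, "ax": 0, "ay": 0, "az": 0},
  {"dx": -0.153, "dy": 0, "dz": 0.129, "ax": 0, "ay": 0, "az": 0},
  {"dx": -0.191, "dy": 0, "dz": 0.162, "ax": 0, "ay": 0, "az": 0},
  {"dx": -0.191, "dy": 0, "dz": 0.162, "ax": 0, "ay": 0, "az": 0},
])

```text
time_s: 20.35
eef_pos: [0.6354, -0.0996, 0.13]
orientation: [0.711, -0.614, -0.262, -0.223]
contact_force: [0.8, -2.4, -2.9]
opening: 0.0259
```

carry_out([
  {"dx": 0.229, "dy": 0, "dz": -0.194, "ax": 0, "ay": 0, "az": 0},
  {"dx": 0.153, "dy": 0, "dz": -0.129, "ax": 0, "ay": 0, "az": 0},
  {"dx": 0, "dy": 0, "dz": 0, "ax": 0, "ay": 0, "az": 0},
  {"dx": -0.076, "dy": 0, "dz": 0.065, "ax": 0, "ay": 0, "az": 0},
  {"dx": -0.153, "dy": 0, "dz": 0.129, "ax": 0, "ay": 0, "az": 0},
  {"dx": -0.191, "dy": 0, "dz": 0.162, "ax": 0, "ay": 0, "az": 0},
  {"dx": -0.191, "dy": 0, "dz": 0.162, "ax": 0, "ay": 0, "az": 0},
])

```text
time_s: 21.22
eef_pos: [0.635, -0.0971, 0.13]
orientation: [0.711, -0.614, -0.262, -0.223]
contact_force: [1.3, -2.9, -3.1]
opening: 0.0259
```

carry_out([
  {"dx": 0.229, "dy": 0, "dz": -0.194, "ax": 0, "ay": 0, "az": 0},
  {"dx": 0.153, "dy": 0, "dz": -0.129, "ax": 0, "ay": 0, "az": 0},
  {"dx": 0, "dy": 0, "dz": 0, "ax": 0, "ay": 0, "az": 0},
  {"dx": -0.076, "dy": 0, "dz": 0.065, "ax": 0, "ay": 0, "az": 0},
  {"dx": -0.153, "dy": 0, "dz": 0.129, "ax": 0, "ay": 0, "az": 0},
  {"dx": -0.191, "dy": 0, "dz": 0.162, "ax": 0, "ay": 0, "az": 0},
  {"dx": -0.191, "dy": 0, "dz": 0.162, "ax": 0, "ay": 0, "az": 0},
])

```text
time_s: 22.1
eef_pos: [0.6347, -0.0945, 0.1299]
orientation: [0.711, -0.614, -0.262, -0.223]
contact_force: [-0.6, -2.8, -3.1]
opening: 0.0262
```

carry_out([
  {"dx": 0.229, "dy": 0, "dz": -0.194, "ax": 0, "ay": 0, "az": 0},
  {"dx": 0.153, "dy": 0, "dz": -0.129, "ax": 0, "ay": 0, "az": 0},
  {"dx": 0, "dy": 0, "dz": 0, "ax": 0, "ay": 0, "az": 0},
  {"dx": -0.076, "dy": 0, "dz": 0.065, "ax": 0, "ay": 0, "az": 0},
  {"dx": -0.153, "dy": 0, "dz": 0.129, "ax": 0, "ay": 0, "az": 0},
  {"dx": -0.191, "dy": 0, "dz": 0.162, "ax": 0, "ay": 0, "az": 0},
  {"dx": -0.191, "dy": 0, "dz": 0.162, "ax": 0, "ay": 0, "az": 0},
])

```text
time_s: 22.98
eef_pos: [0.6343, -0.0921, 0.13]
orientation: [0.711, -0.614, -0.262, -0.223]
contact_force: [0.4, -3.3, -3.0]
opening: 0.0257
```

```bash
python3 look.py
```

```text
tip [0.0307 0.0014 0.0519] 22.975 F [-3.31  0.08 -2.98] 0.025665245073601604
```

carry_out([
  {"dx": 0.229, "dy": 0, "dz": -0.194, "ax": 0, "ay": 0, "az": 0},
  {"dx": 0.153, "dy": 0, "dz": -0.129, "ax": 0, "ay": 0, "az": 0},
  {"dx": 0, "dy": 0, "dz": 0, "ax": 0, "ay": 0, "az": 0},
  {"dx": -0.076, "dy": 0, "dz": 0.065, "ax": 0, "ay": 0, "az": 0},
  {"dx": -0.153, "dy": 0, "dz": 0.129, "ax": 0, "ay": 0, "az": 0},
  {"dx": -0.153, "dy": 0, "dz": 0.129, "ax": 0, "ay": 0, "az": 0},
])

```text
time_s: 23.72
eef_pos: [0.634, -0.0901, 0.1299]
orientation: [0.711, -0.614, -0.262, -0.223]
contact_force: [0.5, -2.1, -2.8]
opening: 0.0258
```

carry_out([
  {"dx": 0.229, "dy": 0, "dz": -0.194, "ax": 0, "ay": 0, "az": 0},
  {"dx": 0.153, "dy": 0, "dz": -0.129, "ax": 0, "ay": 0, "az": 0},
  {"dx": 0, "dy": 0, "dz": 0, "ax": 0, "ay": 0, "az": 0},
  {"dx": -0.076, "dy": 0, "dz": 0.065, "ax": 0, "ay": 0, "az": 0},
  {"dx": -0.153, "dy": 0, "dz": 0.129, "ax": 0, "ay": 0, "az": 0},
  {"dx": -0.153, "dy": 0, "dz": 0.129, "ax": 0, "ay": 0, "az": 0},
])

```text
time_s: 24.48
eef_pos: [0.6337, -0.0882, 0.13]
orientation: [0.711, -0.614, -0.262, -0.223]
contact_force: [0.3, -2.2, -3.2]
opening: 0.0259
```

carry_out([
  {"dx": 0.229, "dy": 0, "dz": -0.194, "ax": 0, "ay": 0, "az": 0},
  {"dx": 0.153, "dy": 0, "dz": -0.129, "ax": 0, "ay": 0, "az": 0},
  {"dx": 0, "dy": 0, "dz": 0, "ax": 0, "ay": 0, "az": 0},
  {"dx": -0.076, "dy": 0, "dz": 0.065, "ax": 0, "ay": 0, "az": 0},
  {"dx": -0.153, "dy": 0, "dz": 0.129, "ax": 0, "ay": 0, "az": 0},
  {"dx": -0.153, "dy": 0, "dz": 0.129, "ax": 0, "ay": 0, "az": 0},
])

```text
time_s: 25.22
eef_pos: [0.6334, -0.0863, 0.13]
orientation: [0.711, -0.614, -0.262, -0.223]
contact_force: [0.3, -2.4, -2.8]
opening: 0.0261
```

carry_out([
  {"dx": 0.229, "dy": 0, "dz": -0.194, "ax": 0, "ay": 0, "az": 0},
  {"dx": 0.153, "dy": 0, "dz": -0.129, "ax": 0, "ay": 0, "az": 0},
  {"dx": 0, "dy": 0, "dz": 0, "ax": 0, "ay": 0, "az": 0},
  {"dx": -0.076, "dy": 0, "dz": 0.065, "ax": 0, "ay": 0, "az": 0},
  {"dx": -0.153, "dy": 0, "dz": 0.129, "ax": 0, "ay": 0, "az": 0},
  {"dx": -0.153, "dy": 0, "dz": 0.129, "ax": 0, "ay": 0, "az": 0},
])

```text
time_s: 25.98
eef_pos: [0.6332, -0.0845, 0.13]
orientation: [0.711, -0.614, -0.262, -0.223]
contact_force: [1.1, -4.8, -3.7]
opening: 0.0258
```

Force has risen to about 4.9 N from the 2.5 N baseline, probably the stop. I'll press one more millimetre to confirm.

carry_out([
  {"dx": -0.038, "dy": 0, "dz": 0.032, "ax": 0, "ay": 0, "az": 0},
  {"dx": -0.076, "dy": 0, "dz": 0.065, "ax": 0, "ay": 0, "az": 0},
  {"dx": -0.076, "dy": 0, "dz": 0.065, "ax": 0, "ay": 0, "az": 0},
])

```text
time_s: 26.35
eef_pos: [0.6331, -0.0842, 0.1301]
orientation: [0.711, -0.614, -0.261, -0.223]
contact_force: [-0.5, -6.4, -1.2]
opening: 0.0259
```

```bash
python3 look.py
```

```text
tip [0.0386 0.0013 0.0519] 26.35 F [-6.28  1.42 -1.16] 0.025901240082291575
```

carry_out([
  {"dx": -0.061, "dy": 0, "dz": 0.052, "ax": 0, "ay": 0, "az": 0},
  {"dx": -0.061, "dy": 0, "dz": 0.052, "ax": 0, "ay": 0, "az": 0},
  {"dx": -0.061, "dy": 0, "dz": 0.052, "ax": 0, "ay": 0, "az": 0},
])

```text
time_s: 26.72
eef_pos: [0.6331, -0.0839, 0.1302]
orientation: [0.711, -0.614, -0.261, -0.223]
contact_force: [0.1, -9.3, -1.7]
opening: 0.0252
```

```bash
python3 look.py; python3 -c "
from h import *
for n in('side','top'):
    snap(n,n+'4.png')
a=cv2.imread('pics/side4.png')[180:340,200:440];b=cv2.imread('pics/top4.png')[160:320,180:420]
cv2.imwrite('pics/s4.png',np.hstack([cv2.resize(a,None,fx=1.6,fy=1.6),cv2.resize(b,None,fx=1.6,fy=1.6)]))
s=env.sense();print(RP.inv().apply(s['torque']),RP.inv().apply(s['contact_force']))"
```

```text
tip [0.0388 0.0012 0.0519] 26.725 F [-9.2   1.26 -1.7 ] 0.02523273181981095
[0.40743601 2.45467549 0.22131072] [-9.03354237  1.64247358 -1.46501006]
```

View pics/s4.png

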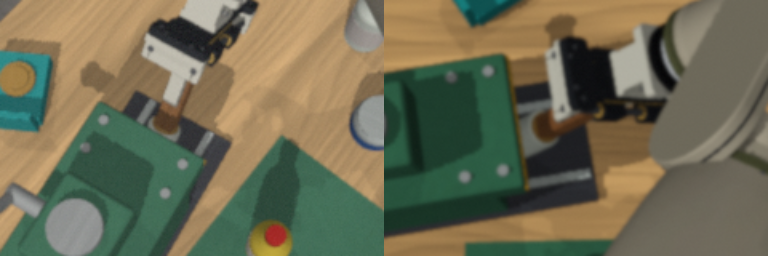

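Both views show the head under the hood, with the handle and gripper clear of the edge at (525,130). The maul is now stationary at 9 N with the strike face about 39 mm inside, so it is at the stop. I give a final slight press, then retract.

carry_out([
  {"dx": -0.038, "dy": 0, "dz": 0.032, "ax": 0, "ay": 0, "az": 0},
  {"dx": -0.038, "dy": 0, "dz": 0.032, "ax": 0, "ay": 0, "az": 0},
])

```text
time_s: 27.08
eef_pos: [0.6331, -0.0838, 0.1303]
orientation: [0.711, -0.614, -0.261, -0.223]
contact_force: [0.1, -10.3, -1.5]
opening: 0.0258
```

carry_out([
  {"dx": 0.3, "dy": 0, "dz": -0.254, "ax": 0, "ay": 0, "az": 0},
  {"dx": 1, "dy": 0, "dz": -0.847, "ax": 0, "ay": 0, "az": 0},
  {"dx": 2.5, "dy": 0, "dz": -2.12, "ax": 0, "ay": 0, "az": 0},
  {"dx": 4.6, "dy": 0, "dz": -3.9, "ax": 0, "ay": 0, "az": 0},
  {"dx": 6.9, "dy": 0, "dz": -5.85, "ax": 0, "ay": 0, "az": 0},
  {"dx": 7.63, "dy": 0, "dz": -6.46, "ax": 0, "ay": 0, "az": 0},
  {"dx": 5, "dy": 0, "dz": -9.52, "ax": 0, "ay": 0, "az": 0},
  {"dx": 2.46, "dy": 0, "dz": -12.6, "ax": 0, "ay": 0, "az": 0},
  {"dx": 2.46, "dy": 0, "dz": -12.6, "ax": 0, "ay": 0, "az": 0},
  {"dx": 2.46, "dy": 0, "dz": -12.6, "ax": 0, "ay": 0, "az": 0},
])

```text
time_s: 28.32
eef_pos: [0.6476, -0.1804, 0.2088]
orientation: [0.711, -0.613, -0.263, -0.223]
contact_force: [0.0, -0.5, -4.3]
opening: 0.026
```

```bash
python3 look.py r; python3 -c "
from h import *
inc([.60,-.22,.25],tool(-81.4));inc([.60,-.22,.123],tool(-81.4));p,d=snap('top')
cv2.imwrite('pics/t5.png',cv2.resize(cv2.cvtColor(p[150:350,180:480],cv2.COLOR_RGB2BGR),None,fx=2,fy=2))"
```

```text
tip [-0.0585  0.0016  0.1308] 28.325 F [-0.46  0.06 -4.25] 0.02604319277227954
[0, 0]
d [-0.25  5.27 -5.3 ] a [ 0.0062  0.7056 -0.0042] deg 40.4
d [7.99 5.18 4.37] a [ 0.0062  0.7056 -0.0042] deg 40.4
```

View pics/t5.png

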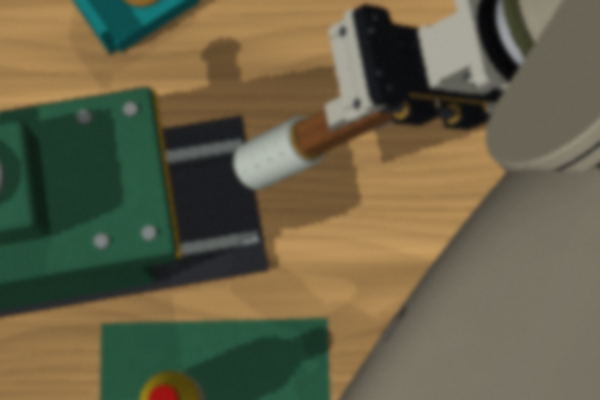

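The maul is clear at (265,160), and the block is fully under the hood. Next I bring the maul upright over open bench.

carry_out([
  {"dx": 0, "dy": 0.5, "dz": -2, "ax": 0, "ay": 0.05, "az": 0},
  {"dx": -0.1, "dy": 1.5, "dz": -4, "ax": 0.001, "ay": 0.18, "az": 0},
  {"dx": -0.2, "dy": 3, "dz": -5.3, "ax": 0.002, "ay": 0.33, "az": -0.002},
  {"dx": -0.25, "dy": 4.5, "dz": -5.3, "ax": 0.004, "ay": 0.48, "az": -0.003},
  {"dx": -0.25, "dy": 5.27, "dz": -5.3, "ax": 0.006, "ay": 0.62, "az": -0.004},
  {"dx": -0.25, "dy": 5.27, "dz": -5.3, "ax": 0.006, "ay": 0.7056, "az": -0.0042},
  {"dx": -0.25, "dy": 5.27, "dz": -5.3, "ax": 0.0062, "ay": 0.7056, "az": -0.0042},
  {"dx": -0.25, "dy": 5.27, "dz": -5.3, "ax": 0.0062, "ay": 0.7056, "az": -0.0042},
  {"dx": -0.25, "dy": 5.27, "dz": -5.3, "ax": 0.0062, "ay": 0.7056, "az": -0.0042},
])

```text
time_s: 29.6
eef_pos: [0.6005, -0.2217, 0.2521]
orientation: [0.758, -0.653, 0.001, -0.0]
contact_force: [0.4, -0.6, -3.3]
opening: 0.0257
```

```bash
python3 look.py; python3 -c "
from h import *
inc([.60,-.22,.123],tool(-81.4))
L=[]
for n in('side','top'):
    p,d=snap(n);W=cloud(n,d)
    hsv=cv2.cvtColor(p,cv2.COLOR_RGB2HSV)
    m=(hsv[...,1]<60)&(hsv[...,2]>110)&(np.hypot(W[...,0]-.6,W[...,1]+.22)<.04)&(W[...,2]<.2)
    q=W[m];print(n,len(q),q.max(0),q.min(0))
    for a in(.14,.16,.18,.2): 
        k=q[abs(q[:,2]-a)<.008]
        if len(k)>3: print(a,k.mean(0),k.min(0),k.max(0))
"
```

```text
tip [-0.1655  0.0538  0.1311] 29.6 F [-0.62 -0.27 -3.3 ] 0.025722650318419804
d [-0.19  0.06 12.91] a [-0.0023 -0.0013 -0.0016] deg 0.2
side 255 [ 0.61608528 -0.19953149  0.19889061] [ 0.57963723 -0.23242095  0.13009561]
0.14 [ 0.59231375 -0.20687962  0.14051885] [ 0.57974003 -0.23242095  0.13249135] [ 0.61243852 -0.19991635  0.14795962]
0.16 [ 0.5933069  -0.20630517  0.16011362] [ 0.57975768 -0.22447832  0.15203567] [ 0.61521295 -0.19960494  0.16787985]
0.18 [ 0.59295925 -0.2067516   0.17961197] [ 0.57980481 -0.23100338  0.17210838] [ 0.61360841 -0.19961104  0.1879482 ]
0.2 [ 0.58905356 -0.20847166  0.19523307] [ 0.57976523 -0.22461274  0.19211595] [ 0.60249109 -0.19964624  0.19889061]
top 145 [ 0.61907718 -0.20002825  0.19866737] [ 0.58002874 -0.23738198 -0.00454926]
0.14 [ 0.58614882 -0.21038109  0.14045512] [ 0.58036486 -0.22426134  0.13266861] [ 0.59819679 -0.20024829  0.14684117]
0.16 [ 0.58642902 -0.20885065  0.16071643] [ 0.58031227 -0.22038364  0.15232189] [ 0.59767529 -0.20063006  0.16717269]
0.18 [ 0.58489745 -0.21063086  0.1801521 ] [ 0.58002874 -0.22179466  0.17236486] [ 0.59459418 -0.20126155  0.18757653]
0.2 [ 0.5830933  -0.21590936  0.19536252] [ 0.58016578 -0.23549854  0.19258321] [ 0.59010581 -0.20288651  0.19866737]
```

The maul hangs vertical, with its underside at 0.130. Lowering it.

carry_out([
  {"dx": -0.1, "dy": 0, "dz": 3, "ax": 0, "ay": 0, "az": 0},
  {"dx": -0.19, "dy": 0.06, "dz": 6, "ax": -0.002, "ay": -0.001, "az": 0},
  {"dx": -0.19, "dy": 0.06, "dz": 9, "ax": -0.002, "ay": -0.001, "az": 0},
  {"dx": -0.19, "dy": 0.06, "dz": 11.5, "ax": -0.002, "ay": -0.001, "az": 0},
  {"dx": -0.19, "dy": 0.06, "dz": 12.5, "ax": -0.002, "ay": -0.001, "az": 0},
  {"dx": -0.19, "dy": 0.06, "dz": 12.8, "ax": -0.002, "ay": -0.001, "az": 0},
  {"dx": -0.19, "dy": 0.06, "dz": 12.95, "ax": -0.002, "ay": -0.001, "az": 0},
  {"dx": -0.19, "dy": 0.06, "dz": 13.05, "ax": -0.002, "ay": -0.001, "az": 0},
  {"dx": -0.19, "dy": 0.06, "dz": 13.05, "ax": -0.002, "ay": -0.001, "az": 0},
])

```text
time_s: 30.82
eef_pos: [0.6007, -0.2193, 0.1227]
orientation: [0.758, -0.652, 0.001, -0.0]
contact_force: [0.1, 0.3, -4.2]
opening: 0.0255
```

Not touching yet, so down in 0.5 mm steps.

carry_out([
  {"dx": 0, "dy": 0, "dz": 0.05, "ax": 0, "ay": 0, "az": 0},
  {"dx": 0, "dy": 0, "dz": 0.1, "ax": 0, "ay": 0, "az": 0},
  {"dx": 0, "dy": 0, "dz": 0.1, "ax": 0, "ay": 0, "az": 0},
])

```text
time_s: 31.2
eef_pos: [0.6003, -0.2192, 0.121]
orientation: [0.758, -0.652, 0.001, 0.0]
contact_force: [-0.0, -0.6, -1.7]
opening: 0.0259
```

carry_out([
  {"dx": 0, "dy": 0, "dz": 0.04, "ax": 0, "ay": 0, "az": 0},
  {"dx": 0, "dy": 0, "dz": 0.04, "ax": 0, "ay": 0, "az": 0},
])

```text
time_s: 31.45
eef_pos: [0.6003, -0.2193, 0.121]
orientation: [0.758, -0.652, 0.001, 0.0]
contact_force: [-1.1, 0.3, 0.9]
opening: 0.0259
```

carry_out([
  {"dx": 0, "dy": 0, "dz": 0, "ax": 0, "ay": 0, "az": 0},
  {"dx": 0, "dy": 0, "dz": 0, "ax": 0, "ay": 0, "az": 0},
  {"dx": 0, "dy": 0, "dz": 0, "ax": 0, "ay": 0, "az": 0},
  {"dx": 0, "dy": 0, "dz": 0, "ax": 0, "ay": 0, "az": 0},
  {"dx": 0, "dy": 0, "dz": 0, "ax": 0, "ay": 0, "az": 0},
  {"dx": 0, "dy": 0, "dz": 0, "ax": 0, "ay": 0, "az": 0},
  {"dx": 0, "dy": 0, "dz": -1, "ax": 0, "ay": 0, "az": 0},
  {"dx": 0, "dy": 0, "dz": -4, "ax": 0, "ay": 0, "az": 0},
  {"dx": 0, "dy": 0, "dz": -8, "ax": 0, "ay": 0, "az": 0},
  {"dx": 0, "dy": 0, "dz": -13, "ax": 0, "ay": 0, "az": 0},
  {"dx": 0, "dy": -6, "dz": -16, "ax": 0, "ay": 0, "az": 0},
  {"dx": 0, "dy": 6, "dz": -16, "ax": 0, "ay": 0, "az": 0},
  {"dx": 0, "dy": 12, "dz": -16, "ax": 0, "ay": 0, "az": 0},
  {"dx": 0, "dy": 18, "dz": -16, "ax": 0, "ay": 0, "az": 0},
  {"dx": 0, "dy": 20, "dz": -16, "ax": 0, "ay": 0, "az": 0},
  {"dx": 0, "dy": 20, "dz": -16, "ax": 0, "ay": 0, "az": 0},
  {"dx": 0, "dy": 20, "dz": -16, "ax": 0, "ay": 0, "az": 0},
  {"dx": 0, "dy": 20, "dz": -16, "ax": 0, "ay": 0, "az": 0},
], fingers=-1)

```text
time_s: 33.7
eef_pos: [0.4034, -0.2488, 0.2809]
orientation: [0.758, -0.652, 0.001, -0.0]
contact_force: [-0.5, 0.8, 0.7]
opening: 0.0933
```

```bash
python3 -c "
from h import *
s=env.sense();print(s['time_s'],s['eef_pos'],s['opening'],s['contact_force'],abs(s['qd']).max())
for n in('side','top'):
    p,d=snap(n,n+'6.png');W=cloud(n,d)
    near=np.hypot(W[...,0]-.6,W[...,1]+.22)<.05
    for lo,hi in((.168,.178),(.071,.079)):
        q=W[near&(W[...,2]>lo)&(W[...,2]<hi)];
        if len(q)>4: print(n,len(q),cv2.minEnclosingCircle(q[:,:2].astype(np.float32)),np.median(q[:,2]))
    for k,c,h in(('glue',(.508,-.3715),.15),('dye',(.433,-.0247),.13),('tin',(.4145,-.2595),.05)):
        q=W[(np.hypot(W[...,0]-c[0],W[...,1]-c[1])<.06)&(abs(W[...,2]-h)<.006)];print(k,len(q),q.mean(0) if len(q) else 0)
a=cv2.imread('pics/side6.png')[120:400,180:500];b=cv2.imread('pics/top6.png')[120:400,160:480]
cv2.imwrite('pics/s6.png',np.hstack([a,b]))"
```

```text
33.7 [ 0.40339231 -0.24879304  0.28088464] 0.0933095748894153 [-0.45000233  0.81868509  0.68839645] 0.014321466041957664
side 153 ((0.6009076833724976, -0.2191244512796402), 0.016556598246097565) 0.17167582869849857
side 112 ((0.6006866693496704, -0.2188720852136612), 0.02178082801401615) 0.07591093520519432
glue 135 [ 0.50761997 -0.37099994  0.14985387]
dye 143 [ 0.43280693 -0.02452766  0.13024923]
tin 675 [ 0.41421877 -0.25902226  0.05018165]
top 215 ((0.6008725166320801, -0.21911506354808807), 0.016335956752300262) 0.1707901284988242
top 143 ((0.6010617613792419, -0.21920853853225708), 0.021623888984322548) 0.07464634148680031
glue 0 0
dye 185 [ 0.43337662 -0.02511972  0.12895057]
tin 0 0
```

View pics/s6.png

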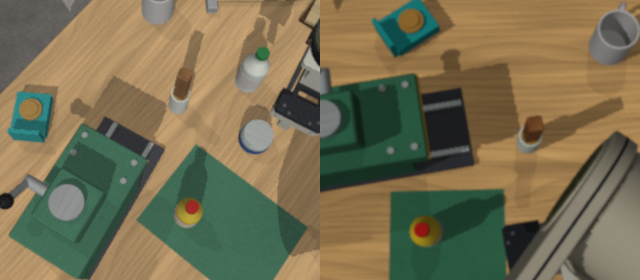

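Both views show the maul upright and free at (180,95) / (530,135), with the bystanders unmoved. Handing in.

```bash
python3 -c "
from h import *
print(env.hand_in())"
```

```text
the job is handed in; nothing more can be done
None
```

I tapped the block up the channel to what I take to be the stop, stood the maul back on the bench and handed the job in at about 34 s. No verdict was reported.

**Taps:** I used about 16 small taps, with the maul leaned 40°. It was drawn fully clear (10–15 mm) after the first two taps, at about 11 mm and 26.5 mm of travel. Later draw-backs were 5 mm once and then 2–3 mm.

**Stop:** Pushing force stayed at 2–3.5 N until the strike face was about 39 mm inside the hood edge. There it rose to about 10 N, and the last 2.2 mm of commanded push moved the maul only about 0.6 mm. I read that as a solid stop that had not slipped. This rests on force and position only, because no camera could see the pin or the block under the hood.

**Last checks:**
- **Maul:** both cameras show it released and upright at (0.601, -0.219), with the handle top at 0.171 m and the head and handle centres within 0.4 mm.
- **Bystanders:** the bottles and tin are within 1 mm of their starting positions. The top view of the glue bottle and the tin was blocked by the arm, so those two were checked from the side camera only.
- **Robot:** the gripper is open and clear of everything.

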